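# Seat a blade carrier plate on its locating pins and swing the keeper over it

### The job

The aluminium carrier plate with the knife blade strapped to it has been laid on the finishing fixture but has missed its two locating pins and is propped up on them. Without gripping or lifting it, nudge the plate sideways with the fingers until both its holes drop over the pins and it lies flat on the base block, then push the swing keeper round with a fingertip until it points straight across the plate, up to its stop. Leave the other things on the bench where they are.

Things in the scene. Friction and masses are not known exactly. Their poses are not given: they have to be found in the camera images.
- finishing_fixture: Steel base block bolted to the bench, flat top 20 mm above it. Origin at bench level midway between the pins; own x away from the robot (turned by the yaw), own y to the left along the line of pins. The block spans x -105 to +95, y -165 to +165 mm; the seated plate x -45 to +45, y -105 to +105 mm, its corners marked by short bright scribed lines.
- pin_left (a point): Foot of the left (+y) locating pin, on its axis at the level of the block's top face. Round steel pin, 10 mm diameter, standing 8 mm out of the block: 3 mm straight, then a taper to a rounded tip of 6 mm diameter. 160 mm between the pins. At the start the plate hides both pins.
- pin_right (a point): Foot of the right (-y) locating pin, alike.
- carrier_plate: Loose aluminium plate, 90 (own x) x 210 (y) x 14 mm, 0.5 to 0.8 kg, origin at the centre of its underside. A blade under two straps (up to 26 mm above the underside) lies on its robot-side half. At the start it is 16 to 28 mm too near along the fixture's -x, up to 14 mm off in y and 0.09 rad in yaw, its near edge on the block, its far edge tipped up about 0.12 rad on the pins. A few newtons slide it.
- hole_left (a point): Centre, at the underside, of the plate's left (+y) hole; belongs on pin_left. Two round through holes of 13 mm diameter, 160 mm apart, at plate own x = 0, y = +80 and -80 mm. The plate drops by itself when both holes are within about 3 mm of the pins.
- hole_right (a point): Centre of the plate's right (-y) hole, at its underside; belongs on pin_right.
- keeper_pivot (a point): On the vertical axis of the keeper's pivot, half-way up the keeper bar: 63 mm beyond the line of the pins on the fixture's own x, 42 mm above the bench. Below the bar stands a fixed round boss of 24 mm diameter; a screw head of 16 mm diameter rises 7 mm above the bar.
- keeper_nose (a point): Centre of the rounded nose of the keeper, half-way up the bar, 41 mm from the pivot axis. The keeper is a flat steel bar 18 mm wide and 12 mm thick (36 to 48 mm above the bench), reaching 50 mm from the pivot axis; it turns level, 2 mm above the top of a seated plate, and stays where it is left. A plate that is not seated is in its way.
- keeper (a joint): Turn of the keeper about its upright pivot, rad: 0 = pointing along the fixture's own y (to the left), clear of the plate; growing as the nose swings towards the robot over the plate; 1.57 = at its stop, pointing straight back over the plate (fixture's -x). Starts between -0.35 and 0.1. Takes about 2 N at the nose.
- compound_jar: small jar, 36 mm diameter, 42 mm tall, standing on a far corner of the base block; loose, to be left alone.
- handle_scale0: dark wooden knife-handle slab, 115 x 32 x 9 mm, lying on the bench; loose, to be left alone.
- handle_scale1: a second dark wooden knife-handle slab, 115 x 32 x 9 mm, lying on the bench; loose, to be left alone.
- file: flat file with a wooden handle, 278 mm long, 25 mm high, lying on the bench; loose, to be left alone.
- oil_bottle: white plastic squeeze bottle, 44 mm diameter, 110 mm tall, standing behind the fixture; loose, to be left alone.
- whetstone: grey sharpening stone on a wooden base, 60 x 170 x 34 mm, lying behind the fixture; loose, to be left alone.
- wrench: spanner, 160 mm long, lying flat in front of the fixture, 8 mm high; loose, to be left alone.
- sanding_block: wooden sanding block, 110 x 40 x 28 mm, on the bench; loose, to be left alone.
Things that resemble listed ones, but are neither listed nor needed, are in the scene too. Of the things like the carrier_plate, leave any that is pink or yellow; of the rest the smaller one is meant.

How it is judged:
By the outcome, as a careful person would: the job done as asked, in the order asked, and still so for the second after the job is handed in, with the robot touching nothing.
It also fails if it takes over 64 s, if anything falls off the work surface, if the arm or the gripper's body presses on something with over 40 N, if the wrist force passes 120 N, or if a joint passes its speed limit or range.

### The arm

A 6-joint arm with a two-finger parallel gripper is mounted at the origin on the work surface. World frame = base frame: x ahead of the robot, y to its left, z up, the work surface at z = 0. Lengths are in m, angles in degrees, forces in N, time in s.
With the tool pointing down it reaches from about 0.4 to 0.825 m from the base axis. Payload 7 kg.
Tool frame: the origin (TCP) lies at the very end of the fingers, on their centre line; the grasp point (between the pads) lies 19 mm behind it; z points along the fingers, y is the line along which they close (so a half turn about z gives the same grasp; the last joint's range is limited). The gripper opens to 88 mm and grips with 3 to 60 N. Pads are 19 mm wide; open, the fingers measure 130 mm over their backs; the gripper's body (78 mm by 193 mm) begins 47 mm behind the grasp point.
Start: joints at [86.752, 20.546, 0.682, 0, -70.136, -16.507], TCP at [0.228, 0.635, 0.227] pointing down, gripper open.
Joint ranges: [-176.03, 176.03], [-82.01, 121.73], [-58.28, 71.71], [-173.87, 95.51], [-174.79, -0.11], [-173.66, 173.66]. Speed limits (degrees/s): [136.94, 136.94, 172.46, 180, 180, 180].

### API

Orientations are given as [roll, pitch, yaw] about the fixed x, y, z axes, in that order (R = Rz(yaw) Ry(pitch) Rx(roll)).
In Python, from plant import r gives the robot as it stands. The module is installed in compiled form; this text tells all that it offers.
- The arm moves only by the tool jog_arm, never from a script. Its arguments are lists of equal length, an entry for each row: "travel": the shift along the tool's x, y, z each as a share of 50 cm, from -1 to 1, a list of three; "dr": the turn, a rotation vector about the tool's x, y, z each as a share of 360 degrees, from -1 to 1, a list of three; "claw": the opening, from 0 (shut) to 1 (fully open). A call has exactly 10 rows; each row is the pose to reach, as a shift and turn from the pose commanded when the call began, along the tool's axes at that moment, turning the shorter way round; what a row does not reach only later rows make up. A row lasts 1/8 s, in which the tool goes at most 62.5 mm and 10.7 degrees, less where a joint would pass 70% of its speed; a pose out of reach is approached as far as the arm can. A call with a number of a shift or a turn outside -1 to 1 is refused whole. A call with a gripper value outside its range is refused whole. The fingers move at their own pace and stop on an object; "newtons" is the grip in N (left out, the last holds). Time passes only in rows, so rows that repeat a pose let the fingers close, or fill a call up. It gives the time, the measured TCP pose, the force, the opening and the grip force at its end, in the units of the state.
- r.get_state(): the state, without advancing time (a new reading comes with each control period).
- r.capture(name): name is "scene" or "top" or "wrist"; returns a dict with "pixels" (420x560x3 uint8, red, green, blue), "range_z" (420x560 float32, m along the optical axis (not along the pixel's ray), 0 where there is no reading), "fx", "fy", "cx", "cy" (pixels), "position" and "attitude" of the camera in the world; the wrist camera has in their place "hand_eye" (4x4, takes a point from camera to tool coordinates, whose origin is the TCP and whose axes are the flange's). Camera axes: x right, y up, looking along -z (the intrinsics and any distortion apply to the point x, -y, -z); pixel columns grow to the right and rows downward; lengths in m; the calibration is good to about 2 mm. A picture is of the moment at which its call begins: read the wrist's pose just before it.
- r.close_job(): hands the job in; it is judged then, once.
Trained networks look in the newest picture that a camera, given by its name, has taken for a name from the list of things; names that differ only in an ending like _2 or _b are one class to them, and where a whole thing is asked for, a point or a joint stands for the part that bears it (a point fixed in the world has none). Each returns a list of dicts, best first, with "conf" (0 to 1); they miss things now and then, are a little off and sometimes report something else, mostly with a low value. They report only what shows in the picture. A call takes as long as a camera call. They do not tell look-alikes from the thing itself.
- r.boxes_of(name, camera): "extent" ([left, top, right, bottom] in pixels, round what is visible of it).
- r.regions_of(name, camera): "pixels" (420x560 bool, what is visible of it) and "extent" ([left, top, right, bottom] in pixels, round what is visible of it).
- r.tip_of(name, camera): "at" ([column, row] in pixels: a listed point, or the origin of a listed thing).
The state is a dict: "time_s": time; "joints": joint angles; "qd": joint speeds; "joint_torque": joint torques, N m; "tcp_pos": TCP position; "eef_rot": TCP orientation; "contact_force": force on the tool from outside, world axes, zero at the start; "moment": the same for the moment, N m; "gripper_width": finger opening in m; "gripper_force": force on a finger pad.
Only numpy, scipy, OpenCV 4.12 (cv2) and the standard library are available. Lean on these libraries where they do the work, as an engineer would, in place of code of your own. Each camera call takes 0.05 s, during which the arm holds its last target. There are 200 camera calls.

## Working session

There is one attempt and no reset: what is moved stays moved. The work goes in short steps, Python scripts to look and compute and a tool call to move; the robot and the scene stay as the last step left them, time stands still between calls to the robot, and variables do not carry over. Pictures are saved under pics/ and viewed, at most 10 in all, crops included, and the job is handed in when it is done.

Besides the shell and the picture viewer there is one more tool, called as a command line: name --argument value ..., lists and objects as JSON in quotes. jog_arm: Moves the arm, as the interface text tells. Its arguments: {"type":"object","properties":{"travel":{"type":"array"},"dr":{"type":"array"},"claw":{"type":"array"},"newtons":{"type":"number"}},"required":["travel","dr","claw"]}

```bash
mkdir -p pics
cat > h.py <<'E'
import numpy as np, cv2
from scipy.spatial.transform import Rotation as R
from plant import r
def cam(name):
    s=r.get_state(); c=r.capture(name)
    if 'hand_eye' in c:
        T=np.eye(4); T[:3,:3]=R.from_euler('xyz',s['eef_rot'],degrees=True).as_matrix(); T[:3,3]=s['tcp_pos']
        c['T']=T@np.array(c['hand_eye'])
    else:
        c['T']=None
    return c
def setT(c):
    if c['T'] is None:
        a=np.array(c['attitude']); T=np.eye(4)
        T[:3,:3]=a if a.shape==(3,3) else R.from_euler('xyz',a,degrees=True).as_matrix()
        T[:3,3]=c['position']; c['T']=T
    return c['T']
def w(c,u,v,z=None,d=None):
    """pixel -> world, by plane z or by range d"""
    T=setT(c); k=np.array([(u-c['cx'])/c['fx'],-(v-c['cy'])/c['fy'],-1.])
    if z is None:
        if d is None: d=c['range_z'][int(round(v)),int(round(u))]
        return T[:3,:3]@(k*d)+T[:3,3]
    q=T[:3,:3]@k
    return T[:3,3]+q*(z-T[2,3])/q[2]
def px(c,p):
    T=setT(c); q=T[:3,:3].T@(np.array(p)-T[:3,3])
    return c['cx']+c['fx']*q[0]/-q[2], c['cy']+c['fy']*q[1]/q[2]
def save(c,n,box=None,s=1):
    im=c['pixels'][...,::-1]
    if box: im=im[box[1]:box[3],box[0]:box[2]]
    cv2.imwrite('pics/'+n,cv2.resize(im,None,fx=s,fy=s,interpolation=cv2.INTER_CUBIC))
E
python3 - <<'E'
from h import *
s=r.get_state(); print(s)
a=cam('scene'); save(a,'scene.png')
print({k:a[k] for k in a if k not in('pixels','range_z')})
for n in ['carrier_plate','finishing_fixture','keeper','compound_jar','wrench']: print(n,[(round(d['conf'],2),np.round(d['extent']),) for d in r.boxes_of(n,'scene')])
b=cam('top'); save(b,'top.png')
print({k:b[k] for k in b if k not in('pixels','range_z')})
for n in ['carrier_plate','finishing_fixture','keeper','compound_jar','wrench']: print(n,[(round(d['conf'],2),np.round(d['extent']),) for d in r.boxes_of(n,'top')])
for n in ['finishing_fixture','hole_left','hole_right','keeper_pivot','keeper_nose','carrier_plate']: print(n,[(round(d['conf'],2),np.round(d['at'],1),w(b,*d['at']).round(4)) for d in r.tip_of(n,'top')])
E
```

```text
{'time_s': 0.0, 'joints': array([ 8.67527790e+01,  2.05894498e+01,  6.32715874e-01, -1.96200898e-02,
       -7.01334157e+01, -1.65090094e+01]), 'qd': array([ 0.10338695, -0.09423971, -0.02007177,  0.06643128, -0.01957415,
        0.03237496]), 'joint_torque': array([-8.50701781e-04, -5.82715201e+01,  2.93045032e+01,  6.99696243e+00,
        6.78741460e-03, -1.82759322e-04]), 'tcp_pos': array([0.22800285, 0.63481229, 0.22563861]), 'eef_rot': array([ 1.79908325e+02, -7.93611632e-03, -1.97629061e+01]), 'contact_force': array([-0.5307387 , -0.12884299,  0.25968784]), 'moment': array([-0.04418921,  0.00193175,  0.00607913]), 'gripper_force': 0.0, 'gripper_width': 0.08774085112592665}
{'fx': 494.69312040856613, 'fy': 494.69312040856613, 'cx': 276.61814788154715, 'cy': 207.35446772780656, 'position': array([1.55821073, 0.40725239, 0.78240351]), 'attitude': array([5.72977577e+01, 6.30586662e-02, 1.07235931e+02]), 'T': None}
carrier_plate [(0.83, array([344., 174., 381., 210.])), (0.78, array([401., 212., 468., 288.])), (0.63, array([116., 158., 218., 182.]))]
finishing_fixture [(0.92, array(
[... 1410 characters left out ...]
, 0.0202])), (0.82, array([136.5, 257. ]), array([ 0.3799,  0.5131, -0.0035])), (0.75, array([295.6, 210.2]), array([ 0.5355, -0.0006,  0.037 ])), (0.28, array([273.7, 204.5]), array([0.553, 0.07 , 0.037]))]
keeper_pivot [(0.67, array([275.6, 175.3]), array([0.6464, 0.0652, 0.0469]))]
keeper_nose [(0.44, array([265.4, 173.3]), array([0.6523, 0.0981, 0.0475])), (0.36, array([288.5, 152.5]), array([0.7251, 0.0237, 0.0353]))]
carrier_plate [(0.97, array([207.4, 300. ]), array([0.2478, 0.2753, 0.0258])), (0.82, array([142.3, 223.1]), array([0.4885, 0.4912, 0.0234])), (0.78, array([270.7, 206.7]), array([0.5453, 0.0796, 0.0405])), (0.65, array([405.8, 285.2]), array([ 0.3007, -0.3542,  0.0294]))]
```

View pics/top.png

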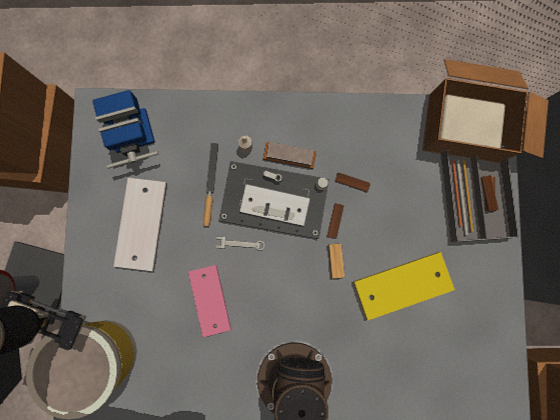

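View pics/scene.png

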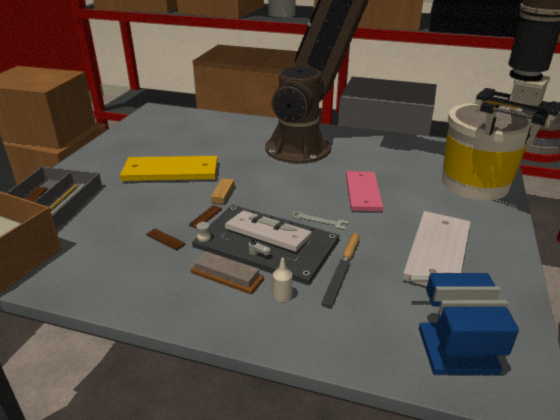

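The plate on the fixture (top view ≈(275,204)) and the whitish one at (140,225) are the non-pink, non-yellow candidates. The smaller one is the plate on the fixture, with blade and straps, so that is the one meant. The pink (210,300) and yellow (405,285) plates are left alone.

Run:
```python
from h import *
c=cam('wrist'); print(np.array(c['hand_eye']).round(4), c['fx'],c['cx'],c['cy'],[k for k in c])
s=r.get_state(); Rm=R.from_euler('xyz',s['eef_rot'],degrees=True).as_matrix()
print(Rm.T@(np.array([0.50,0.07,0.36])-s['tcp_pos'])/0.5)
```

```text
[[ 1.000e-04  9.563e-01  2.925e-01  8.030e-02]
 [ 1.000e+00 -0.000e+00 -3.000e-04  1.200e-03]
 [-3.000e-04  2.925e-01 -9.563e-01 -1.572e-01]
 [ 0.000e+00  0.000e+00  0.000e+00  1.000e+00]] 372.94559560208245 276.23793157795757 210.151746800888 ['pixels', 'range_z', 'fx', 'fy', 'cx', 'cy', 'hand_eye', 'T']
[ 0.89377814  0.88020868 -0.26686003]
```

jog_arm --travel '[[0.2,0.17,-0.1],[0.98,0.84,-0.1],[0.98,0.84,-0.1],[0.98,0.84,-0.1],[0.98,0.84,-0.1],[0.98,0.84,-0.1],[0.98,0.84,-0.1],[0.98,0.84,-0.1],[0.98,0.84,-0.1],[0.98,0.84,-0.1]]' --dr '[[0,0,0],[0,0,-0.03],[0,0,-0.03],[0,0,-0.03],[0,0,-0.03],[0,0,-0.03],[0,0,-0.03],[0,0,-0.03],[0,0,-0.03],[0,0,-0.03]]' --claw '[1,1,1,1,1,1,1,1,1,1]'

```text
time_s: 2.2
tcp_pos: [0.5357, 0.0943, 0.276]
eef_rot: [-180.0, -0.0, -8.9]
contact_force: [0.8, 0.3, 0.0]
gripper_width: 0.0877
gripper_force: 0.0
```

Run:
```python
from h import *
c=cam('wrist'); save(c,'w1.png')
for n in ['finishing_fixture','hole_left','hole_right','keeper_pivot','keeper_nose','carrier_plate']: print(n,[(round(d['conf'],2),np.round(d['at'],1),w(c,*d['at']).round(4)) for d in r.tip_of(n,'wrist')])
for n in ['carrier_plate','keeper','compound_jar']:
  for d in r.regions_of(n,'wrist'):
    m=d['pixels'].astype(np.uint8); k=max(cv2.findContours(m,0,2)[0],key=cv2.contourArea)
    b=cv2.boxPoints(cv2.minAreaRect(k)); print(n,round(d['conf'],2),b.round().tolist(),[w(c,*np.clip(p,0,[559,419])).round(3).tolist() for p in b])
np.savez('w1.npz',**{k:c[k] for k in c})
```

```text
finishing_fixture []
hole_left [(0.81, array([148.7, 347.8]), array([0.5376, 0.1381, 0.3216])), (0.75, array([221. , 147.8]), array([0.5703, 0.1491, 0.02  ])), (0.25, array([224.6, 262.8]), array([0.4279, 0.1752, 0.0066]))]
hole_right [(0.61, array([367.9, 152.6]), array([ 0.5434, -0.0062,  0.0392]))]
keeper_pivot [(0.91, array([293.6,  65. ]), array([0.6399, 0.0599, 0.0559]))]
keeper_nose [(0.65, array([254.2,  58. ]), array([0.6526, 0.096 , 0.0477]))]
carrier_plate [(0.95, array([296. , 149.3]), array([0.5586, 0.0683, 0.0392])), (0.69, array([179.7, 396.8]), array([0.5645, 0.1064, 0.3772]))]
carrier_plate 0.88 [[192.0, 191.0], [196.0, 104.0], [403.0, 113.0], [400.0, 199.0]] [[0.528, 0.191, 0.019], [0.62, 0.166, 0.019], [0.577, -0.052, 0.019], [0.481, -0.042, 0.02]]
carrier_plate 0.77 [[133.0, 336.0], [212.0, 334.0], [213.0, 385.0], [134.0, 387.0]] [[0.547, 0.139, 0.327], [0.564, 0.104, 0.358], [0.254, 0.225, 0.014], [0.565, 0.116, 0.374]]
carrier_plate 0.45 [[0.0, 262.0], [0.0, 232.0], [8.0, 232.0], [8.0, 262.0]] [[0.478, 0.438, 0.023], [0.512, 0.433, 0.012], [0.507, 0.434, -0.001], [0.473, 0.438, 0.012]]
keeper 0.64 [[242.0, 72.0], [245.0, 44.0], [310.0, 52.0], [306.0, 80.0]] [[0.644, 0.112, 0.019], [0.669, 0.104, 0.02], [0.652, 0.04, 0.018], [0.626, 0.047, 0.019]]
compound_jar 0.68 [[414.0, 45.0], [465.0, 36.0], [471.0, 71.0], [420.0, 81.0]] [[0.642, -0.067, 0.017], [0.645, -0.127, -0.001], [0.607, -0.134, -0.001], [0.606, -0.071, 0.02]]
```

View pics/w1.png

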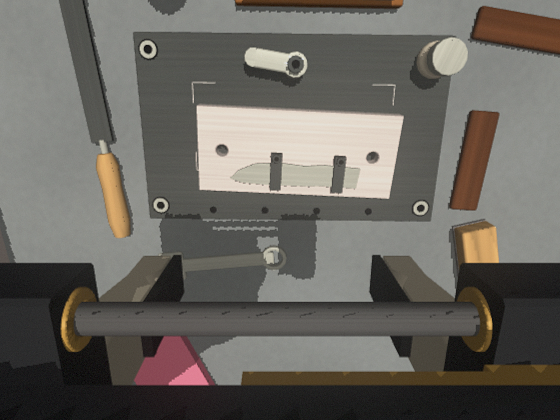

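The wrist view shows the tipped plate (196–403, 104–199), scribed seat corners at (193,83) and (394,85), the keeper pivot at (295,64) and its nose near (254,58).

Run:
```python
from h import *
c=dict(np.load('w1.npz')); 
save(c,'w1z.png',(125,25,475,230),2.28)
P={'FL':(193,83),'FR':(394,85),'bNL':(150,219),'bNR':(432,221),'bFL':(134,32)}
W={k:w(c,*p,z=.02) for k,p in P.items()}
for k in W: print(k,W[k].round(4))
v=W['FL']-W['FR']; print(np.hypot(*v[:2]), np.degrees(np.arctan2(-v[0],v[1])))
v=W['bNL']-W['bNR']; print(np.hypot(*v[:2]), np.degrees(np.arctan2(-v[0],v[1])))
print('pivot',w(c,295,64,z=.055))
```

```text
FL [0.6413 0.1648 0.02  ]
FR [ 0.6065 -0.0435  0.02  ]
bNL [0.5021 0.2473 0.02  ]
bNR [ 0.4486 -0.0776  0.02  ]
bFL [0.6983 0.213  0.02  ]
0.21109741016397723 -9.473955677992361
0.32936314713826303 -9.354359238882518
pivot [0.6406411  0.05842804 0.055     ]
```

View pics/w1z.png

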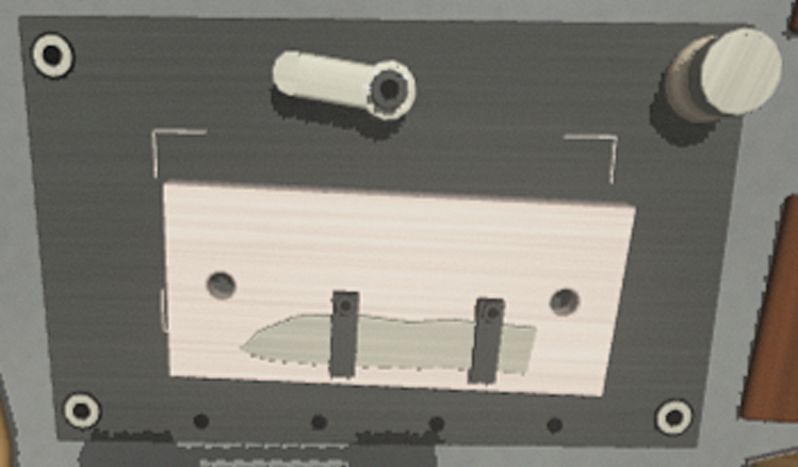

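```bash
cat >> h.py <<'E'
YAW=np.radians(-9.4); O=np.array([0.5797,0.0680])
M=np.array([[np.cos(YAW),-np.sin(YAW)],[np.sin(YAW),np.cos(YAW)]])
def fx(p): return (M.T@(np.array(p)[:2]-O)*1000).round(1)
E
python3 - <<'E'
from h import *
c=dict(np.load('w1.npz')); z=lambda p:(125+p[0]/2.28,25+p[1]/2.28)
for k,p,h in [('NL',(170,377),.034),('NR',(603,395),.034),('FL',(166,183),.0448),('FR',(635,206),.0448),('hL',(221,285),.039),('hR',(564,300),.039),('nose',(285,72),.048),('piv',(389,90),.055),('sFL',(153,131),.02),('sFR',(616,138),.02),('sNL',(164,330),.02)]:
    u=z(p); q=w(c,*u,z=h); print(k,q.round(4),fx(q))
E
```

```text
NL [0.5297 0.1793 0.034 ] [-67.5 101.7]
NR [ 0.4883 -0.0267  0.034 ] [ -74.7 -108.3]
FL [0.6182 0.1596 0.0448] [23.  96.6]
FR [ 0.5763 -0.0437  0.0448] [  14.9 -110.7]
hL [0.5699 0.1454 0.039 ] [-22.3  74.8]
hR [ 0.5384 -0.0105  0.039 ] [-27.9 -84.2]
nose [0.6544 0.0997 0.048 ] [68.5 43.5]
piv [0.6401 0.0579 0.055 ] [61.3 -0.1]
sFL [0.6419 0.1656 0.02  ] [ 45.5 106.4]
sFR [ 0.6058 -0.0447  0.02  ] [  44.1 -106.9]
sNL [0.5505 0.1806 0.02  ] [-47.2 106.3]
```

jog_arm --travel '[[0.005,0.12,0],[0.005,0.24,0],[0.005,0.318,0],[0.005,0.318,0.1],[0.005,0.318,0.2],[0.005,0.318,0.3],[0.005,0.318,0.4],[0.005,0.318,0.46],[0.005,0.318,0.494],[0.005,0.318,0.494]]' --dr '[[0,0,0.0014],[0,0,0.0014],[0,0,0.0014],[0,0,0.0014],[0,0,0.0014],[0,0,0.0014],[0,0,0.0014],[0,0,0.0014],[0,0,0.0014],[0,0,0.0014]]' --claw '[0,0,0,0,0,0,0,0,0,0]'

```text
time_s: 3.95
tcp_pos: [0.5118, -0.0607, 0.0273]
eef_rot: [179.9, 0.1, -9.4]
contact_force: [0.4, -0.5, 0.9]
gripper_width: 0.0003
gripper_force: 0.0
```

Run:
```python
from h import *
s=r.get_state(); print(fx(s['tcp_pos']),s['tcp_pos'],s['gripper_width'],s['contact_force'])
c=cam('wrist'); save(c,'w2.png')
b=cam('top')
for n in ['oil_bottle','whetstone','compound_jar']:
  for d in r.regions_of(n,'top'):
    v,u=np.nonzero(d['pixels']); q=np.array([w(b,x,y) for x,y in zip(u,v)]); q=q[q[:,2]>.025]
    f=np.array([fx(p) for p in q]) if len(q) else None
    if f is not None: print(n,round(d['conf'],2),f.min(0),f.max(0),q[:,2].max())
```

```text
[ -45.9 -138.1] [ 0.5118384  -0.06070078  0.02732154] 0.0002696289748817904 [ 0.35245819 -0.45558229  0.88081722]
oil_bottle 0.77 [129.8 104.4] [169.4 145.9] 0.1140727945056319
whetstone 0.81 [-197.3  -98.4] [175.7  51.9] 1.3379496095597228
whetstone 0.41 [-223.8 -258.9] [-113.8  -10.9] 1.3379496095597228
```

View pics/w2.png

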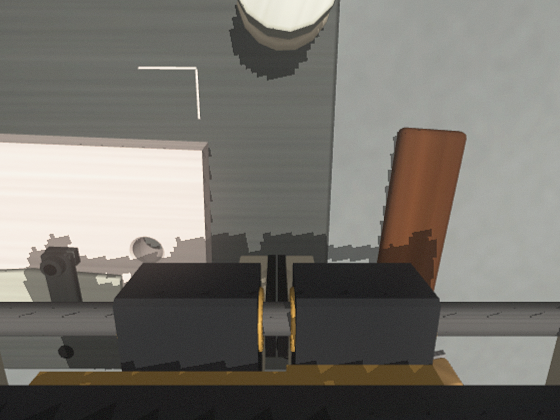

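jog_arm --travel '[[0,-0.004,0],[0,-0.008,0],[0,-0.012,0],[0,-0.015,0],[0,-0.018,0],[0,-0.02,0],[0,-0.022,0],[0,-0.024,0],[0,-0.024,0],[0,-0.024,0]]' --dr '[[0,0,0],[0,0,0],[0,0,0],[0,0,0],[0,0,0],[0,0,0],[0,0,0],[0,0,0],[0,0,0],[0,0,0]]' --claw '[0,0,0,0,0,0,0,0,0,0]'

```text
time_s: 5.45
tcp_pos: [0.5146, -0.0495, 0.0284]
eef_rot: [-180.0, 0.0, -9.5]
contact_force: [-0.7, -0.0, -0.3]
gripper_width: 0.0005
gripper_force: 0.0
```

Run:
```python
from h import *
s=r.get_state(); print(fx(s['tcp_pos']),s['tcp_pos'],s['contact_force'])
c=cam('wrist')
# plate right edge column along several rows, via height from range image
for v in (170,190,210,230):
    row=[(u,w(c,u,v)) for u in range(150,250)]
    e=[u for u,p in row if p[2]>.03]
    print(v,max(e) if e else None, fx(w(c,max(e),v)) if e else None, w(c,max(e),v)[2].round(4) if e else None)
for n in ['hole_right']: print([(round(d['conf'],2),d['at'],fx(w(c,*d['at'],z=.039))) for d in r.tip_of(n,'wrist')])
```

```text
[ -45.  -126.5] [ 0.51464694 -0.04945933  0.02837054] [-0.68264159 -0.04156312 -0.32864494]
170 235 [   5.5 -110.7] 0.0316
190 235 [  -3.2 -110.4] 0.0312
210 235 [ -12.3 -110.1] 0.0307
230 242 [  35. -128.] 0.1856
[(0.76, [181.3, 236.2], array([-21.2, -88.1]))]
```

jog_arm --travel '[[0,-0.003,0],[0,-0.006,0],[0,-0.009,0],[0,-0.011,0],[0,-0.013,0],[0,-0.015,0],[0,-0.016,0],[0,-0.016,0],[0,-0.016,0],[0,-0.016,0]]' --dr '[[0,0,0],[0,0,0],[0,0,0],[0,0,0],[0,0,0],[0,0,0],[0,0,0],[0,0,0],[0,0,0],[0,0,0]]' --claw '[0,0,0,0,0,0,0,0,0,0]'

```text
time_s: 6.8
tcp_pos: [0.516, -0.0415, 0.0283]
eef_rot: [-180.0, 0.0, -9.5]
contact_force: [-1.4, -2.6, 0.2]
gripper_width: 0.0005
gripper_force: 1.2
```

Run:
```python
from h import *
s=r.get_state(); print(fx(s['tcp_pos']),s['tcp_pos'],s['contact_force'])
c=cam('wrist');save(c,'w3.png')
for v in (150,170,190,210):
    e=[u for u in range(150,300) if .028<w(c,u,v)[2]<.06]
    print(v,max(e), fx(w(c,max(e),v)) if e else None, w(c,max(e),v)[2].round(4) if e else None)
print([(round(d['conf'],2),d['at'],fx(w(c,*d['at'],z=.039))) for d in r.tip_of('hole_right','wrist')])
```

```text
[ -45.  -118.4] [ 0.51596175 -0.04145767  0.02834406] [-1.39693843 -2.57043338  0.19874357]
150 242 [  13.8 -105.8] 0.0314
170 242 [   5.3 -105.5] 0.0305
190 242 [  -3.3 -105.2] 0.0307
210 242 [ -12.7 -104.8] 0.0293
[(0.85, [185.6, 237.3], array([-21.7, -81.7]))]
```

View pics/w3.png

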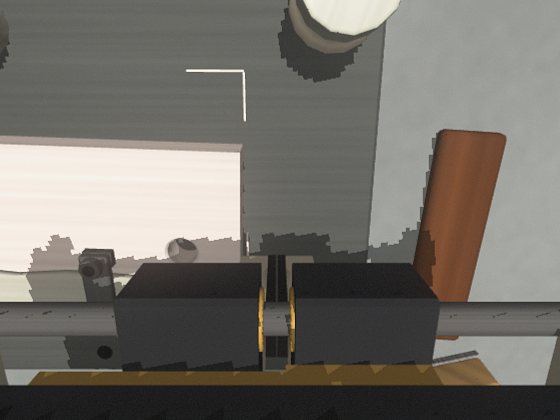

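The plate's right edge (column 243) now lies on the scribed seat line (245), so y is right. Next I push from the near edge with both open fingers, which also squares the yaw.

jog_arm --travel '[[0,0.03,0],[0,0.03,-0.12],[-0.06,0.03,-0.18],[-0.12,-0.08,-0.18],[-0.12,-0.18,-0.18],[-0.12,-0.237,-0.18],[-0.12,-0.237,-0.1],[-0.12,-0.237,-0.03],[-0.12,-0.237,0.004],[-0.12,-0.237,0.004]]' --dr '[[0,0,0],[0,0,0],[0,0,0],[0,0,0],[0,0,0],[0,0,0],[0,0,0],[0,0,0],[0,0,0],[0,0,0]]' --claw '[0,0,1,1,1,1,1,1,1,1]'

```text
time_s: 8.15
tcp_pos: [0.4758, 0.0844, 0.0254]
eef_rot: [179.9, 0.1, -9.5]
contact_force: [-0.4, -0.3, 0.5]
gripper_width: 0.0749
gripper_force: 0.0
```

jog_arm --travel '[[0.01,0,0],[0.02,0,0],[0.03,0,0],[0.038,0,0],[0.046,0,0],[0.053,0,0],[0.059,0,0],[0.064,0,0],[0.064,0,0],[0.064,0,0]]' --dr '[[0,0,0],[0,0,0],[0,0,0],[0,0,0],[0,0,0],[0,0,0],[0,0,0],[0,0,0],[0,0,0],[0,0,0]]' --claw '[1,1,1,1,1,1,1,1,1,1]'

```text
time_s: 9.4
tcp_pos: [0.5073, 0.0795, 0.026]
eef_rot: [180.0, 0.1, -9.5]
contact_force: [-2.4, -2.5, -1.4]
gripper_width: 0.0876
gripper_force: 1.4
```

```bash
cat > plate.py <<'E'
from h import *
s=r.get_state(); print(fx(s['tcp_pos']),s['tcp_pos'],s['contact_force'])
c=cam('wrist')
print([(n,round(d['conf'],2),np.round(d['at'],1),fx(w(c,*d['at'])),w(c,*d['at'])[2].round(4)) for n in('hole_left','hole_right') for d in r.tip_of(n,'wrist')])
for d in r.regions_of('carrier_plate','wrist')[:2]:
    v,u=np.nonzero(d['pixels']); q=np.array([w(c,a,b) for a,b in zip(u,v)]); q=q[(q[:,2]>.026)&(q[:,2]<.06)]
    if len(q)<500: continue
    f=(M.T@(q[:,:2]-O).T).T*1000
    A=np.c_[f,np.ones(len(f))]; k=np.linalg.lstsq(A,q[:,2]*1000,rcond=None)[0]
    print('extent',f.min(0).round(1),f.max(0).round(1),'tilt',k[:2].round(3),'z0',k[2].round(1))
    for y0 in (-80,-50,0,50,80):
        g=f[abs(f[:,1]-y0)<4]; print(y0,'far edge',np.percentile(g[:,0],99.5).round(1) if len(g) else None)
    for x0 in (0,20):
        g=f[abs(f[:,0]-x0)<4]; print(x0,'y ends',np.percentile(g[:,1],[.5,99.5]).round(1) if len(g) else None)
E
python3 plate.py
```

```text
[-73.4  -0.5] [0.50725714 0.0795327  0.02602636] [-2.41726049 -2.48812253 -1.39674714]
[('hole_left', 0.57, array([ 77.8, 150.1]), array([-13.1,  74.5]), np.float64(0.039)), ('hole_right', 0.81, array([456.9, 149.6]), array([-13.1, -71.6]), np.float64(0.039))]
extent [ -62.4 -104.6] [ 27.6 107.2] tilt [ 0.098 -0.002] z0 41.3
-80 far edge 27.0
-50 far edge 27.0
0 far edge 27.0
50 far edge 27.1
80 far edge 27.1
0 y ends [-102.8   99.6]
20 y ends [-99.6  93.3]
```

jog_arm --travel '[[0.004,0,0],[0.008,0,0],[0.012,0,0],[0.016,0,0],[0.02,0,0],[0.023,0,0],[0.026,0,0],[0.028,0,0],[0.028,0,0],[0.028,0,0]]' --dr '[[0,0,0],[0,0,0],[0,0,0],[0,0,0],[0,0,0],[0,0,0],[0,0,0],[0,0,0],[0,0,0],[0,0,0]]' --claw '[1,1,1,1,1,1,1,1,1,1]'

```text
time_s: 10.85
tcp_pos: [0.5216, 0.0776, 0.0264]
eef_rot: [-180.0, -0.0, -9.5]
contact_force: [0.7, 1.0, 0.9]
gripper_width: 0.088
gripper_force: 0.0
```

```bash
echo "save(c,'p1.png')">>plate.py; python3 plate.py
```

```text
[-58.9   0. ] [0.52163974 0.07762142 0.02637941] [0.71022254 1.04651181 0.90458273]
[('hole_left', 0.87, array([ 86.8, 151. ]), array([-0.9, 78.2]), np.float64(0.0263)), ('hole_left', 0.45, array([271.5, 145.8]), array([2.1, 0.4]), np.float64(0.0326)), ('hole_right', 0.6, array([454.1, 150.4]), array([  0.3, -72.9]), np.float64(0.0335))]
extent [ -47.7 -105.5] [ 43.8 106.5] tilt [-0.029 -0.002] z0 34.0
-80 far edge 42.5
-50 far edge 42.6
0 far edge 42.9
50 far edge 43.2
80 far edge 43.3
0 y ends [-103.4  104.4]
20 y ends [-103.5  104.1]
```

View pics/p1.png

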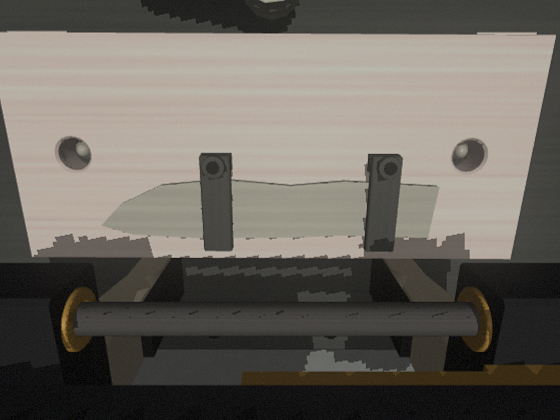

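jog_arm --travel '[[-0.03,0,0],[-0.03,0,-0.1],[-0.03,0,-0.2],[0.05,0,-0.3],[0.15,0.028,-0.34],[0.198,0.028,-0.34],[0.198,0.028,-0.34],[0.198,0.028,-0.34],[0.198,0.028,-0.34],[0.198,0.028,-0.34]]' --dr '[[0,0,0],[0,0,0],[0,0,0],[0,0,0],[0,0,0],[0,0,0],[0,0,0],[0,0,0],[0,0,0],[0,0,0]]' --claw '[1,1,1,1,1,1,1,1,1,1]'

```text
time_s: 12.3
tcp_pos: [0.6164, 0.0479, 0.1966]
eef_rot: [-180.0, -0.0, -9.4]
contact_force: [-0.1, -0.1, -0.5]
gripper_width: 0.0876
gripper_force: 0.0
```

Run:
```python
from h import *
s=r.get_state(); print(fx(s['tcp_pos']),s['tcp_pos'])
c=cam('wrist'); save(c,'w4.png')
def px2(f,z): 
    p=O+M@(np.array(f)/1000); return px(c,[*p,z])
for f in [(38,-98),(38,98),(38,-30),(20,60),(20,-60),(0,-95),(0,95),(-30,-95),(-30,95),(60,80),(60,-60)]:
    u,v=px2(f,.034)
    if 3<u<556 and 3<v<416:
        u,v=int(u),int(v); print(f,(u,v),np.median([w(c,a,b)[2] for a in range(u-2,u+3) for b in range(v-2,v+3)]).round(4))
for n in ['hole_left','hole_right','keeper_pivot','keeper_nose']: print(n,[(round(d['conf'],2),np.round(d['at'],1),fx(w(c,*d['at'],z=.034 if 'hole' in n else .048))) for d in r.tip_of(n,'wrist')])
```

```text
[ 39.5 -13.9] [0.61644321 0.04786747 0.1966182 ]
(38, -98) (369, 192) 0.0333
(38, 98) (148, 192) 0.0329
(38, -30) (292, 192) 0.0332
(20, 60) (192, 212) 0.0331
(20, -60) (326, 211) 0.0331
(0, -95) (363, 232) 0.0332
(0, 95) (155, 232) 0.0332
(-30, -95) (361, 262) 0.0333
(-30, 95) (158, 262) 0.2067
(60, 80) (166, 167) 0.0192
(60, -60) (327, 167) 0.0191
hole_left [(0.76, array([172.7, 229.3]), array([ 3.5, 79. ]))]
hole_right []
keeper_pivot [(0.61, array([256.2, 163.7]), array([66.2,  1.2])), (0.22, array([ 44.6, 214.9]), array([ 21.8, 184.1]))]
keeper_nose [(0.88, array([210. , 161.9]), array([67.7, 39.3]))]
```

View pics/w4.png

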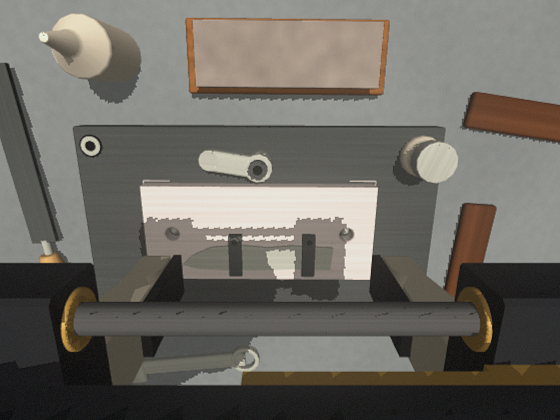

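The plate is flat: its corners all read 33.2 mm, the same offset as the block top. Both pins sit in their holes. The keeper pivot is at (257,169) and its nose at (208,160). Next is the keeper.

jog_arm --travel '[[0.06,0,0],[0.125,0,0],[0.125,0,0.1],[0.125,0,0.2],[0.125,0,0.27],[0.125,0,0.308],[0.125,0,0.308],[0.115,0,0.308],[0.11,0,0.308],[0.105,0,0.308]]' --dr '[[0,0,0],[0,0,0],[0,0,0],[0,0,0],[0,0,0],[0,0,0],[0,0,0],[0,0,0],[0,0,0],[0,0,0]]' --claw '[1,1,1,1,1,1,1,1,1,1]'

```text
time_s: 13.8
tcp_pos: [0.6691, 0.0392, 0.0437]
eef_rot: [-179.9, -0.1, -9.4]
contact_force: [-0.1, -0.7, 0.0]
gripper_width: 0.0877
gripper_force: 0.0
```

jog_arm --travel '[[-0.017,-0.009,0.002],[-0.026,-0.009,0.002],[-0.035,-0.008,0.002],[-0.043,-0.007,0.002],[-0.052,-0.006,0.002],[-0.061,-0.003,0.002],[-0.069,0.001,0.002],[-0.076,0.006,0.002],[-0.083,0.012,0.002],[-0.083,0.012,0.002]]' --dr '[[0,0,0],[0,0,0],[0,0,0],[0,0,0],[0,0,0],[0,0,0],[0,0,0],[0,0,0],[0,0,0],[0,0,0]]' --claw '[1,1,1,1,1,1,1,1,1,1]'

```text
time_s: 15.05
tcp_pos: [0.6256, 0.0394, 0.0411]
eef_rot: [180.0, 0.1, -9.5]
contact_force: [0.9, 1.4, -0.1]
gripper_width: 0.0878
gripper_force: 0.9
```

Run:
```python
from h import *
s=r.get_state(); print(fx(s['tcp_pos']),s['tcp_pos'],s['contact_force'],s['gripper_force'])
c=cam('top')
for n in ['keeper_pivot','keeper_nose']: print(n,[(round(d['conf'],2),np.round(d['at'],1),fx(w(c,*d['at'],z=.048))) for d in r.tip_of(n,'top')])
c=cam('wrist'); save(c,'w5.png')
for n in ['keeper_pivot','keeper_nose']: print(n,[(round(d['conf'],2),np.round(d['at'],1),fx(w(c,*d['at'],z=.048))) for d in r.tip_of(n,'wrist')])
```

```text
[ 50.  -20.7] [0.62564368 0.03937232 0.04110728] [ 0.88380564  1.39244637 -0.12490436] 0.9174552513286471
keeper_pivot [(0.58, array([275.3, 178.9]), array([54.3,  7. ])), (0.48, array([246.1, 197.5]), array([-21.6,  88.1]))]
keeper_nose [(0.45, array([270.1, 186.7]), array([26.4, 19. ]))]
keeper_pivot []
keeper_nose []
```

View pics/w5.png

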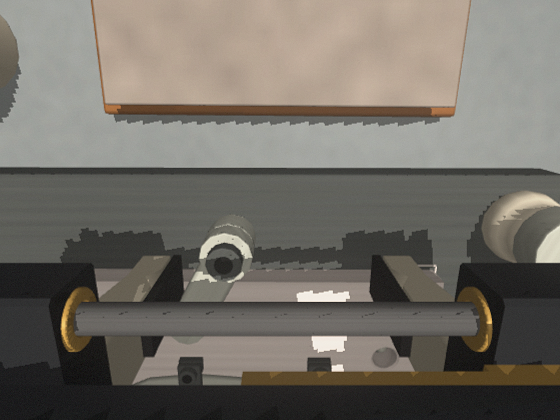

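The keeper is at about 60°: pivot (223,262), bar toward (188,335). I'll continue to the stop.

jog_arm --travel '[[-0.006,0.007,0],[-0.011,0.014,0],[-0.014,0.019,0],[-0.016,0.023,0],[-0.017,0.026,0],[-0.018,0.028,0],[-0.018,0.03,0],[-0.018,0.031,0],[-0.018,0.032,0],[-0.018,0.032,0]]' --dr '[[0,0,0],[0,0,0],[0,0,0],[0,0,0],[0,0,0],[0,0,0],[0,0,0],[0,0,0],[0,0,0],[0,0,0]]' --claw '[1,1,1,1,1,1,1,1,1,1]'

```text
time_s: 16.6
tcp_pos: [0.6163, 0.0281, 0.0414]
eef_rot: [-179.8, -0.1, -9.4]
contact_force: [2.1, 14.6, -4.1]
gripper_width: 0.0876
gripper_force: 7.1
```

The reaction rose to 14.6 N, so the keeper is on its stop. I'll back off, rise and look.

jog_arm --travel '[[0,-0.01,0],[0,-0.02,0],[0,-0.03,0],[0,-0.03,-0.08],[0,-0.03,-0.18],[0,-0.03,-0.28],[0,-0.03,-0.34],[0,-0.03,-0.34],[0,-0.03,-0.34],[0,-0.03,-0.34]]' --dr '[[0,0,0],[0,0,0],[0,0,0],[0,0,0],[0,0,0],[0,0,0],[0,0,0],[0,0,0],[0,0,0],[0,0,0]]' --claw '[1,1,1,1,1,1,1,1,1,1]'

```text
time_s: 17.85
tcp_pos: [0.6171, 0.0401, 0.21]
eef_rot: [179.9, 0.1, -9.5]
contact_force: [0.0, -0.2, -0.7]
gripper_width: 0.0876
gripper_force: 0.0
```

Run:
```python
from h import *
s=r.get_state(); print(fx(s['tcp_pos']),s['tcp_pos'],s['contact_force'])
c=cam('wrist'); save(c,'w6.png',(120,100,420,300),2.6)
for n in ['keeper_pivot','keeper_nose','hole_left','hole_right']: print(n,[(round(d['conf'],2),np.round(d['at'],1),fx(w(c,*d['at'],z=.034 if 'hole' in n else .048))) for d in r.tip_of(n,'wrist')])
for f in [(38,-98),(38,98),(20,60),(20,-60),(0,-95),(0,95)]:
    u,v=px(c,[*(O+M@(np.array(f)/1000)),.034]); print(f,w(c,u,v)[2].round(4))
```

```text
[ 41.5 -21.4] [0.61710647 0.04007354 0.21000798] [ 0.01358796 -0.19672566 -0.69468388]
keeper_pivot [(0.83, array([249.6, 166.4]), array([63.1, -0.1]))]
keeper_nose [(0.84, array([251.3, 214.4]), array([19.5, -0.6])), (0.67, array([405.6, 155.1]), array([  72.7, -133.9])), (0.59, array([186.3, 356.4]), array([-132.2,   68.7])), (0.31, array([251. , 223.6]), array([10.8, -0.2]))]
hole_left [(0.8, array([169.7, 227.5]), array([ 2.1, 77.9]))]
hole_right [(0.74, array([333. , 224.5]), array([  4.9, -76.7])), (0.18, array([254.3, 220.7]), array([ 8.8, -2.4]))]
(38, -98) 0.0323
(38, 98) 0.0325
(20, 60) 0.033
(20, -60) 0.0328
(0, -95) 0.0335
(0, 95) 0.0311
```

View pics/w6.png

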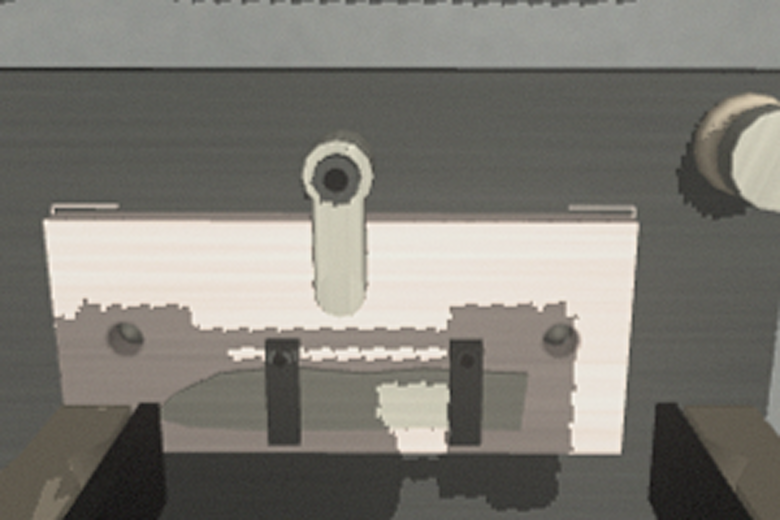

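The crop shows the plate flat between the scribed corners (52–636, 208) and both pins in the holes at (126,337) and (561,337). The keeper points straight back over the plate, pivot (337,180) to nose (340,300), and the robot is clear.

```bash
python3 -c "
from plant import r
print(r.close_job())"
```

```text
the job is handed in; nothing more can be done
None
```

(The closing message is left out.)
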